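# Gauge-pin fit check of two microscope adapter sleeves

### The arm

A 7-joint arm with a two-finger parallel gripper is mounted at the origin on the work surface. World frame = base frame: x ahead of the robot, y to its left, z up, the work surface at z = 0. Lengths are in m, angles in degrees, forces in N, time in s.
With the tool pointing down it reaches from about 0.4 to 0.85 m from the base axis. Payload 10.4 kg.
Tool frame: the origin (TCP) lies midway between the tips of the shut fingers; the grasp point (between the pads) lies 19 mm behind it (r.pinch_z is the distance from the TCP to the grasp point, in m); y points along the fingers, z is the direction in which the jaws open and shut, and the axes are right-handed (so a half turn about y gives the same grasp; the last joint's range is limited). The gripper opens to 87 mm and grips with 3 to 60 N. Pads are 19 mm wide; open, the fingers measure 117 mm over their backs; the gripper's body (75 mm by 190 mm) begins 51 mm behind the grasp point.
Start: joints at [-75.894, 19.034, -3.707, 83.658, 1.238, 77.344, -5.071], TCP at [0.166, 0.603, 0.223] pointing down, gripper open.
Joint ranges: [-148.97, 148.97], [-28.65, 121.19], [-84.17, 76.75], [9.2, 138.47], [-72.65, 252.65], [3.7, 117.97], [-149.18, 149.18]. Speed limits (degrees/s): [127.2, 127.2, 159.86, 159.86, 180, 180, 180].

### API

Orientations are given as a 3x3 rotation matrix whose columns are the frame's x, y, z axes.
In Python, from cell import r gives the robot as it stands. The module is installed in compiled form; this text tells all that it offers.
- The arm moves only by the tool move_arm, never from a script. Its argument "commands" is a list of rows, each an object with "claw": the finger opening in cm, from 0 to 8.7; "delta_pos": the shift along the world's x, y, z in cm, a list of three; "twist": the turn, a rotation vector about the world's x, y, z in rad, a list of three. A call has exactly 8 rows; each row shifts and turns the commanded pose from where the row before left it; what a row does not reach is not made up. A row lasts 1/10 s, in which the tool goes at most 50 mm and 8.59 degrees, less where a joint would pass 70% of its speed; a pose out of reach is approached as far as the arm can. A call is refused whole if a number of a shift passes 5 or a number of a turn 0.15, either way. A call with a gripper value outside its range is refused whole. The fingers move at their own pace and stop on an object; "force" is the grip in N (left out, the last holds). Time passes only in rows, so rows that do not move let the fingers close, or fill a call up. It gives the time, the measured TCP pose, the force and the opening at its end, in the units of the state.
- r.observe(): the state, without advancing time (a new reading comes with each control period).
- r.capture(name): name is "scene" or "top" or "wrist"; returns the picture (420x560x3 uint8, blue, green, red); there is no depth.
- r.camera_params(name): a dict with "vertical_fov" (degrees; the focal length in pixels is half the picture's height over the tangent of half this angle, whatever the lens; pixels are square), "cx", "cy" (the principal point, pixels), "world_to_cam" (4x4, takes a point from world to camera coordinates). Camera axes: x right, y down, z forward; pixel columns grow to the right and rows downward; lengths in m; the calibration is good to about 2 mm. A picture is of the moment at which its call begins: read the wrist's pose just before it. camera_params takes no time and is no camera call; for the wrist camera it gives the pose at the moment of the call.
- r.sign_off(): hands the job in, once; it reports no verdict.
The state is a dict: "time": time; "joints": joint angles; "joint_vel": joint speeds; "joint_efforts": joint torques, N m; "tcp_pos": TCP position; "ee_rot": TCP orientation; "force": force on the tool from outside, world axes, zero at the start; "wrist_torque": the same for the moment, N m; "grip_width": finger opening in m.
Only numpy, scipy, OpenCV 4.12 (cv2) and the standard library are available. Lean on these libraries where they do the work, as an engineer would, in place of code of your own. Each camera call takes 0.05 s, during which the arm holds its last target. There are 200 camera calls.

### The job

Check the two white sleeves on the gauge: push each one gently along its track onto its pin as far as it will go, without overloading the sprung pins. Leave each on its pin until both have been tried; then let the sleeve that went fully home against the shoulder stay there, and take the one that stopped short off its pin and set it down, lying, in the steel reject tray without dropping it. Do not disturb the mouse, the eyepiece or the lens case, and let go at the end.

Things in the scene. Friction and masses are not known exactly. Their poses are not given: they have to be found in the camera images.
- fixture: Fit gauge, fixed: aluminium base 240 x 200 x 12 mm with two parallel V tracks 120 mm apart, each ending in a gauge pin. Origin: centre of the base's underside. Its x axis is the push direction, along the tracks to the pins (about world +y, within 0.25 rad); z up. Grey end blocks, 78 mm high, at its x = 98 to 118 mm. Sleeve and pin axes are 55 mm above the bench.
- near_track (a point): Middle of the track nearer the robot (fixture y = +60 mm), on the axis of sleeve and pin; axes as the fixture's. The two V plates run 78 mm either way from here, reach 19 mm to each side and up to 40 mm above the bench: fingers fit down both sides of a sleeve and, above 40 mm, behind it.
- sleeve_near: White metal sleeve loose in the near track: diameter 46, length 80 mm, about 0.22 kg; thumbscrew stands 11 mm out of it, at first on top, 18 mm from the closed end. Origin: mid-length on the axis; x points to the open mouth (x = +40 mm), closed flat end at -40 mm. Mouth starts 12 to 32 mm short of the pin's tip.
- near_mouth (a point): Centre of the open mouth of sleeve_near. The bore is 29 mm wide, 72 mm deep and holds a loose black plug: 36 mm long in one sleeve, 12 mm in the other, at random, not to be told from outside. Keep the sleeve level.
- far_track (a point): Middle of the track farther from the robot (fixture y = -60 mm), on the axis of sleeve and pin; axes as the fixture's. The two V plates run 78 mm either way from here, reach 19 mm to each side and up to 40 mm above the bench: fingers fit down both sides of a sleeve and, above 40 mm, behind it.
- sleeve_far: White metal sleeve loose in the far track: diameter 46, length 80 mm, about 0.22 kg; thumbscrew stands 11 mm out of it, at first on top, 18 mm from the closed end. Origin: mid-length on the axis; x points to the open mouth (x = +40 mm), closed flat end at -40 mm. Mouth starts 12 to 32 mm short of the pin's tip.
- far_mouth (a point): Centre of the open mouth of sleeve_far. The bore is 29 mm wide, 72 mm deep and holds a loose black plug: 36 mm long in one sleeve, 12 mm in the other, at random, not to be told from outside. Keep the sleeve level.
- near_shoulder (a point): Centre of the face of the near gauge's shoulder, a dark disc 42 mm wide; x = push direction. Its pin, 26 mm diameter and 56 mm long with tapered nose, points from here to -x, at the sleeve. At rest at fixture x = +75 mm. The sleeve with the short plug comes home, mouth against this face; the one with the long plug stops with its mouth 20 mm short.
- gauge_near (a joint): How far the near gauge pin with its shoulder is pushed back against its spring (m, 0 at rest, hard stop 0.012). About 4 N to start, then 0.7 N per mm; springs back when let go. Overloaded past 0.009.
- far_shoulder (a point): Centre of the face of the far gauge's shoulder, a dark disc 42 mm wide; x = push direction. Its pin, 26 mm diameter and 56 mm long with tapered nose, points from here to -x, at the sleeve. At rest at fixture x = +75 mm. The sleeve with the short plug comes home, mouth against this face; the one with the long plug stops with its mouth 20 mm short.
- gauge_far (a joint): How far the far gauge pin with its shoulder is pushed back against its spring (m, 0 at rest, hard stop 0.012). About 4 N to start, then 0.7 N per mm; springs back when let go. Overloaded past 0.009.
- tray: Plain steel reject tray, fixed, 150 x 150 mm outside, 35 mm high, 4 mm walls and floor, open on top; on the left or right of the fixture. Origin: centre of its underside, on the bench.
- case: Bystander: upright round grey objective-lens case, 46 mm diameter, 65 mm tall, on the other side of the fixture from the tray. Origin: centre of its underside.
- mouse: Bystander: black computer mouse 110 x 62 x 33 mm, beyond the fixture. Origin: centre of its underside.
- eyepiece: Bystander: upright black microscope eyepiece, 48 mm diameter, 72 mm tall, beyond the fixture. Origin: centre of its underside.
Mind the look-alikes: they are no part of the job. Leave any red look-alike of the sleeve_near alone. Leave any turquoise look-alike of the sleeve_far alone.

How it is judged (in metres and radians):
On the way, in this order (a step that is already met when the one before it is completed fails the run):
1. both sleeves have been pushed onto their pins as far as they go: one home (mouth within 5 mm of the shoulder), the other to its stop (within 25 mm) (distance between near_mouth and near_shoulder below 0.025 m and angle between the x axis of each of sleeve_near, sleeve_far and the x axis of fixture, either way round below 0.1 rad and distance between far_mouth and far_shoulder below 0.025 m and (distance between near_mouth and near_shoulder below 0.005 m or distance between far_mouth and far_shoulder below 0.005 m)), for 0.1 s.
2. the sleeve that stopped short is lowered, lying and still held, to within 12 mm of the tray's floor (((x of sleeve_near in the frame of tray between -0.055 and 0.055 m and y of sleeve_near in the frame of tray between -0.055 and 0.055 m and z of sleeve_near in the frame of tray below 0.039 m and angle between sleeve_near's own x axis and vertical above 1.2 rad and contact force between the fingers and sleeve_near above 0.3 N) or (x of sleeve_far in the frame of tray between -0.055 and 0.055 m and y of sleeve_far in the frame of tray between -0.055 and 0.055 m and z of sleeve_far in the frame of tray below 0.039 m and angle between sleeve_far's own x axis and vertical above 1.2 rad and contact force between the fingers and sleeve_far above 0.3 N))), for 0.04 s.
At the end, for the whole second after the job is handed in: One sleeve rests fully home on its pin (mouth centre within 5 mm of the shoulder, axis within 0.1 rad of the track); the other lies level (within 0.37 rad) on the floor of the reject tray, its middle within 55 mm of the tray's centre in the tray's x and y; both at rest (((distance between near_mouth and near_shoulder below 0.005 m and angle between the x axis of sleeve_near and the x axis of fixture, either way round below 0.1 rad and x of sleeve_far in the frame of tray between -0.055 and 0.055 m and y of sleeve_far in the frame of tray between -0.055 and 0.055 m and z of sleeve_far in the frame of tray below 0.039 m and angle between sleeve_far's own x axis and vertical above 1.2 rad and linear speed of each of sleeve_near, sleeve_far below 0.02 m/s) or (distance between far_mouth and far_shoulder below 0.005 m and angle between the x axis of sleeve_far and the x axis of fixture, either way round below 0.1 rad and x of sleeve_near in the frame of tray between -0.055 and 0.055 m and y of sleeve_near in the frame of tray between -0.055 and 0.055 m and z of sleeve_near in the frame of tray below 0.039 m and angle between sleeve_near's own x axis and vertical above 1.2 rad and linear speed of each of sleeve_near, sleeve_far below 0.02 m/s))); the robot touches nothing.
It fails at once if the near gauge pin is overloaded (pushed back more than 9 mm) (value of joint gauge_near above 0.009 m).
It fails at once if the far gauge pin is overloaded (pushed back more than 9 mm) (value of joint gauge_far above 0.009 m).
It fails at once if the case is moved more than 30 mm or tipped over (distance of case from where it was at the start of the episode above 0.03 m or angle between case's own z axis and vertical above 0.5 rad).
It fails at once if the mouse is moved more than 30 mm or tipped over (distance of mouse from where it was at the start of the episode above 0.03 m or angle between mouse's own z axis and vertical above 0.5 rad).
It fails at once if the eyepiece is moved more than 30 mm or tipped over (distance of eyepiece from where it was at the start of the episode above 0.03 m or angle between eyepiece's own z axis and vertical above 0.5 rad).
It also fails if it takes over 64 s, if anything falls off the work surface, if the arm or the gripper's body presses on something with over 40 N, if the wrist force passes 120 N, or if a joint passes its speed limit or range.

## Working session

There is one attempt and no reset: what is moved stays moved. The work goes in short steps, Python scripts to look and compute and a tool call to move; the robot and the scene stay as the last step left them, time stands still between calls to the robot, and variables do not carry over. Pictures are saved under pics/ and viewed, about 8 in all and at most 12, crops included, and the job is handed in when it is done.

Besides the shell and the picture viewer there is one more tool, called after "Call:" as a command line: name --argument value ..., lists and objects as JSON in quotes. move_arm: Moves the arm, as the interface text tells. Its arguments: {"type":"object","properties":{"commands":{"type":"array"},"force":{"type":"number"}},"required":["commands"]}

```bash
mkdir -p pics; python3 - <<'E'
from cell import r
import cv2,json,numpy as np
o=r.observe();print({k:np.round(v,3).tolist() for k,v in o.items()}, r.pinch_z)
for n in("scene","top"):
    cv2.imwrite(f"pics/{n}0.png",r.capture(n)); p=r.camera_params(n); print(n,p["vertical_fov"],p["cx"],p["cy"],np.round(p["world_to_cam"],4).tolist())
E
```

```text
{'time': 0.0, 'joints': [-75.892, 19.072, -3.708, 83.706, 1.234, 77.345, -5.071], 'joint_vel': [0.05, 0.07, -0.036, 0.056, -0.02, 0.033, -0.034], 'joint_efforts': [0.0, -62.328, 0.025, -38.987, -0.061, 0.04, 0.0], 'tcp_pos': [0.166, 0.602, 0.222], 'ee_rot': [[0.964, -0.0, 0.266], [-0.266, -0.001, 0.964], [0.0, -1.0, -0.001]], 'force': [-0.663, 0.627, 0.279], 'wrist_torque': [-0.023, -0.001, 0.034], 'grip_width': 0.087} 0.0187
scene 50.54112539479006 282.4509062208694 208.00798455100994 [[0.3816, 0.9243, -0.0127, -0.2348], [0.6768, -0.2887, -0.6772, -0.3834], [-0.6296, 0.2498, -0.7357, 1.3688], [0.0, 0.0, 0.0, 1.0]]
top 47.85827021214434 286.4761015137235 207.18708138445263 [[-0.0169, -0.9999, 0.0007, 0.0041], [-0.9824, 0.0165, -0.1858, 0.6512], [0.1858, -0.0038, -0.9826, 0.944], [0.0, 0.0, 0.0, 1.0]]
```

View images.

View pics/scene0.png

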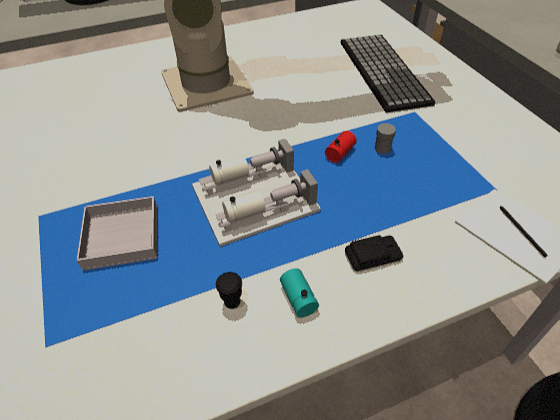

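View pics/top0.png

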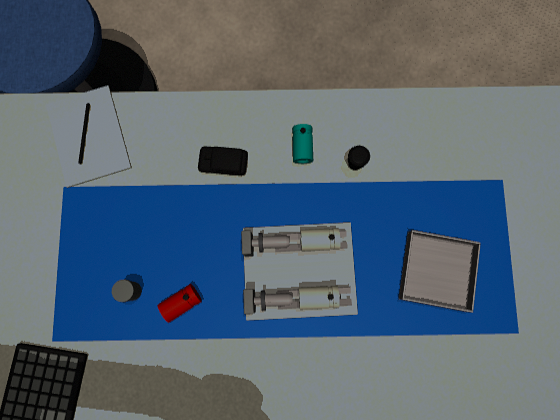

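```bash
python3 - <<'E'
import cv2
i=cv2.imread("pics/top0.png")[210:330,235:365];cv2.imwrite("pics/c1.png",cv2.resize(i,None,fx=5,fy=5,interpolation=cv2.INTER_CUBIC))
E
cat > h.py <<'E'
import numpy as np
from cell import r
def ray(n,u,v,z,p=None):
    "world point on plane z seen at pixel (u,v)"
    p=p or r.camera_params(n);f=210/np.tan(np.radians(p["vertical_fov"]/2));T=np.array(p["world_to_cam"])
    R,t=T[:3,:3],T[:3,3];c=-R.T@t;d=R.T@np.array([(u-p["cx"])/f,(v-p["cy"])/f,1]);return c+d*(z-c[2])/d[2]
def proj(n,P,p=None):
    p=p or r.camera_params(n);f=210/np.tan(np.radians(p["vertical_fov"]/2));T=np.array(p["world_to_cam"])
    q=T[:3,:3]@np.asarray(P,float)+T[:3,3];return np.array([f*q[0]/q[2]+p["cx"],f*q[1]/q[2]+p["cy"]])
E
```

```text
(no output)
```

View pics/c1.png

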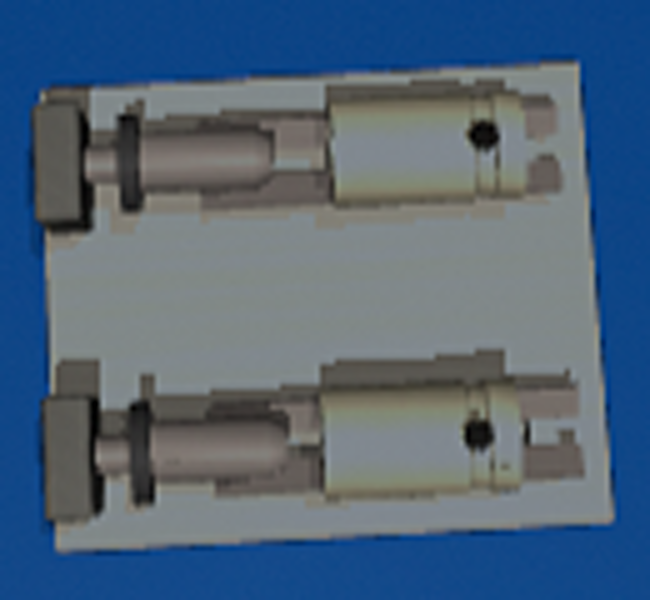

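```bash
python3 - <<'E'
from h import *
from scipy.optimize import least_squares
c=[(40,90),(578,62),(612,520),(57,550)]
px=np.array([(235+u/5,210+v/5) for u,v in c])
# fixture local corners: left=+x(push,+world y), top=far => -y
L=[(.12,-.1),(-.12,-.1),(-.12,.1),(.12,.1)]
p=r.camera_params("top")
def F(s):
    a=s[2];R=np.array([[np.cos(a),-np.sin(a)],[np.sin(a),np.cos(a)]])
    return R,s[:2]
def res(s):
    R,t=F(s);return np.concatenate([proj("top",[*(R@l+t),.012],p)-q for l,q in zip(L,px)])
s=least_squares(res,[.5,0,np.pi/2]).x;print("fixture",s,np.degrees(s[2]),res(s).round(1))
R,t=F(s)
def loc(u,v,z): return (R.T@(ray("top",235+u/5,210+v/5,z,p)[:2]-t)).round(4)
for n,u,v,z in [("far screw top",482,135,.087),("far mouth",330,152,.055),("far tip",272,156,.055),("far shoulder",136,160,.055),("near screw",479,434,.087),("near mouth",323,445,.055),("near tip",292,447,.055),("near shoulder",150,452,.055),("far closed",524,150,.055),("near closed",524,440,.055)]: print(n,loc(u,v,z))
for x,y,z in [(-.04,-.06,.055),(.075,-.06,.055),(.075,.06,.055)]: print((R@[x,y]+t))
L2=[(.075,-.075),(-.075,-.075),(-.075,.075),(.075,.075)]
px2=[(408,230),(480,242),(473,312),(400,300)]
def res2(s):
    R,t=F(s);return np.concatenate([proj("top",[*(R@l+t),.035],p)-q for l,q in zip(L2,px2)])
s2=least_squares(res2,[.5,-.3,np.pi/2]).x;print("tray",s2,np.degrees(s2[2]),res2(s2).round(1))
for n,u,v,z in [("case",125,288,.065),("red",180,302,.046),("eyep",358,156,.072),("mouse",223,160,.033)]: print(n,ray("top",u,v,z,p).round(3))
E
```

```text
fixture [ 0.52044772 -0.03273571  1.60581729] 92.00655333821338 [-0.4 -0.4  0.3 -0.4  0.7  0.4 -0.5  0.3]
far screw top [-0.0669 -0.06  ]
far mouth [-0.0057 -0.0599]
far tip [ 0.0188 -0.0595]
far shoulder [ 0.0762 -0.0608]
near screw [-0.0574  0.0598]
near mouth [0.0042 0.0611]
near tip [0.017  0.0612]
near shoulder [0.0755 0.0602]
far closed [-0.0875 -0.0565]
near closed [-0.0787  0.0633]
[ 0.58181149 -0.07061035]
[0.5777849  0.04431914]
[0.45785848 0.04011748]
tray [ 0.5135516  -0.33155246  1.38738329] 79.49120731803822 [ 1.3  0.2 -1.3 -0.3 -0.9  0.1  0.9  0. ]
case [0.487 0.327 0.065]
red [0.457 0.218 0.046]
eyep [ 0.758 -0.162  0.072]
mouse [0.766 0.132 0.033]
```

Call:
move_arm --commands '[{"claw":0,"delta_pos":[3.2,-3.0,0],"twist":[0,0,-0.14]},{"claw":0,"delta_pos":[3.2,-3.0,0],"twist":[0,0,-0.14]},{"claw":0,"delta_pos":[3.2,-3.0,0],"twist":[0,0,-0.14]},{"claw":0,"delta_pos":[3.2,-3.0,0],"twist":[0,0,-0.14]},{"claw":0,"delta_pos":[3.2,-3.0,0],"twist":[0,0,-0.14]},{"claw":0,"delta_pos":[3.2,-3.0,0],"twist":[0,0,-0.14]},{"claw":0,"delta_pos":[3.2,-3.0,0],"twist":[0,0,-0.14]},{"claw":0,"delta_pos":[3.2,-3.0,0],"twist":[0,0,-0.14]}]'

```text
time: 0.9
tcp_pos: [0.4229, 0.361, 0.2224]
ee_rot: [[0.175, -0.0, 0.984], [-0.984, -0.0, 0.175], [0.0, -1.0, -0.0]]
force: [0.5, 0.6, -0.3]
grip_width: 0.0307
```

Call:
move_arm --commands '[{"claw":0,"delta_pos":[0.5,-4.4,0],"twist":[0,0,-0.05]},{"claw":0,"delta_pos":[0.5,-4.4,0],"twist":[0,0,-0.05]},{"claw":0,"delta_pos":[0.5,-4.4,0],"twist":[0,0,-0.047]},{"claw":0,"delta_pos":[0.5,-4.4,0],"twist":[0,0,0]},{"claw":0,"delta_pos":[0.5,-4.4,0],"twist":[0,0,0]},{"claw":0,"delta_pos":[0.5,-4.4,0],"twist":[0,0,0]},{"claw":0,"delta_pos":[0.5,-4.4,0],"twist":[0,0,0]},{"claw":0,"delta_pos":[0.5,-4.4,0],"twist":[0,0,0]}]'

```text
time: 1.7
tcp_pos: [0.4616, 0.0088, 0.2225]
ee_rot: [[0.035, -0.0, 0.999], [-0.999, 0.0, 0.035], [-0.0, -1.0, -0.0]]
force: [1.2, 1.0, 0.4]
grip_width: 0.0007
```

Call:
move_arm --commands '[{"claw":0,"delta_pos":[0.05,-3.75,0],"twist":[0,0,0]},{"claw":0,"delta_pos":[0.05,-3.75,0],"twist":[0,0,0]},{"claw":0,"delta_pos":[0.05,-3.75,0],"twist":[0,0,0]},{"claw":0,"delta_pos":[0.05,-3.75,0],"twist":[0,0,0]},{"claw":0,"delta_pos":[0,0,-4.4],"twist":[0,0,0]},{"claw":0,"delta_pos":[0,0,-4.4],"twist":[0,0,0]},{"claw":0,"delta_pos":[0,0,-4.4],"twist":[0,0,0]},{"claw":0,"delta_pos":[0,0,-4.4],"twist":[0,0,0]}]'

```text
time: 2.5
tcp_pos: [0.4637, -0.1395, 0.045]
ee_rot: [[0.035, 0.001, 0.999], [-0.999, 0.0, 0.035], [0.0, -1.0, 0.001]]
force: [1.1, 1.3, 0.3]
grip_width: 0.0001
```

```bash
python3 - <<'E'
from h import *
import cv2
o=r.observe();print(o["tcp_pos"],o["force"])
i=r.capture("scene")[130:250,180:340];cv2.imwrite("pics/c2.png",cv2.resize(i,None,fx=5,fy=5,interpolation=cv2.INTER_CUBIC))
print(r.observe()["force"])
E
```

```text
[ 0.46373213 -0.13945164  0.04497491] [1.06570436 1.31551047 0.32867442]
[-5.19254487  1.93051554 -5.65393003]
```

View pics/c2.png

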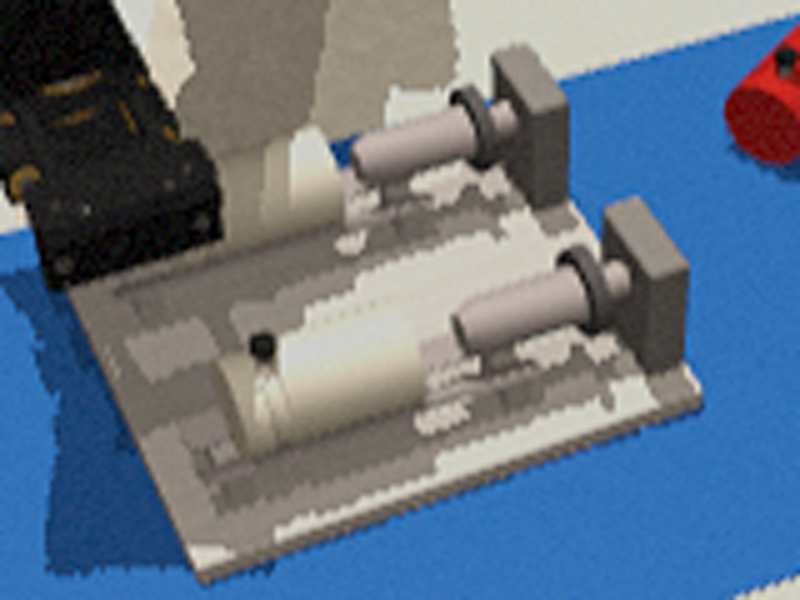

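Call:
move_arm --commands '[{"claw":0,"delta_pos":[-0.014,0.4,0],"twist":[0,0,0]},{"claw":0,"delta_pos":[-0.014,0.4,0],"twist":[0,0,0]},{"claw":0,"delta_pos":[-0.014,0.4,0],"twist":[0,0,0]},{"claw":0,"delta_pos":[-0.014,0.4,0],"twist":[0,0,0]},{"claw":0,"delta_pos":[-0.014,0.4,0],"twist":[0,0,0]},{"claw":0,"delta_pos":[-0.014,0.4,0],"twist":[0,0,0]},{"claw":0,"delta_pos":[-0.014,0.4,0],"twist":[0,0,0]},{"claw":0,"delta_pos":[-0.014,0.4,0],"twist":[0,0,0]}]'

```text
time: 3.35
tcp_pos: [0.463, -0.1072, 0.0468]
ee_rot: [[0.035, 0.001, 0.999], [-0.999, -0.0, 0.035], [0.0, -1.0, 0.001]]
force: [0.7, -2.5, 0.9]
grip_width: 0.0005
```

```bash
python3 - <<'E'
from h import *
import cv2
for k in range(4): r.capture("wrist"); print(r.observe()["force"].round(2))
i=r.capture("top")[210:330,235:365];cv2.imwrite("pics/c3.png",cv2.resize(i,None,fx=5,fy=5,interpolation=cv2.INTER_CUBIC))
E
```

```text
[ 0.68 -0.75  0.81]
[-0.37  0.2   0.89]
[-0.22 -0.71  0.02]
[-0.2  -0.48  0.73]
```

View pics/c3.png

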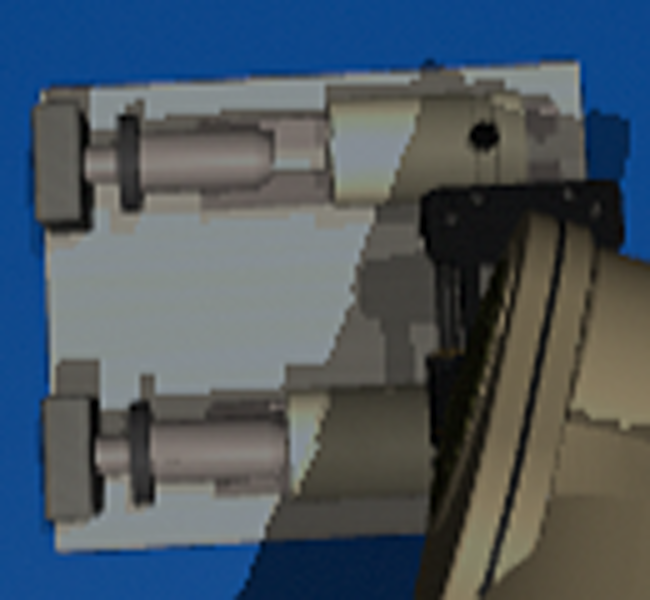

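Call:
move_arm --commands '[{"claw":0,"delta_pos":[-0.0105,0.3,0],"twist":[0,0,0]},{"claw":0,"delta_pos":[-0.0105,0.3,0],"twist":[0,0,0]},{"claw":0,"delta_pos":[-0.0105,0.3,0],"twist":[0,0,0]},{"claw":0,"delta_pos":[-0.0105,0.3,0],"twist":[0,0,0]},{"claw":0,"delta_pos":[-0.0105,0.3,0],"twist":[0,0,0]},{"claw":0,"delta_pos":[-0.0105,0.3,0],"twist":[0,0,0]},{"claw":0,"delta_pos":[-0.0105,0.3,0],"twist":[0,0,0]},{"claw":0,"delta_pos":[-0.0105,0.3,0],"twist":[0,0,0]}]'

```text
time: 4.4
tcp_pos: [0.462, -0.0832, 0.0466]
ee_rot: [[0.035, 0.0, 0.999], [-0.999, 0.0, 0.035], [-0.0, -1.0, 0.0]]
force: [-1.1, -1.6, 0.3]
grip_width: 0.0007
```

Call:
move_arm --commands '[{"claw":0,"delta_pos":[-0.0035,0.1,0],"twist":[0,0,0]},{"claw":0,"delta_pos":[-0.0035,0.1,0],"twist":[0,0,0]},{"claw":0,"delta_pos":[-0.0035,0.1,0],"twist":[0,0,0]},{"claw":0,"delta_pos":[-0.0035,0.1,0],"twist":[0,0,0]},{"claw":0,"delta_pos":[-0.0035,0.1,0],"twist":[0,0,0]},{"claw":0,"delta_pos":[-0.0035,0.1,0],"twist":[0,0,0]},{"claw":0,"delta_pos":[-0.0035,0.1,0],"twist":[0,0,0]},{"claw":0,"delta_pos":[-0.0035,0.1,0],"twist":[0,0,0]}]'

```text
time: 5.2
tcp_pos: [0.4617, -0.0754, 0.0466]
ee_rot: [[0.035, 0.0, 0.999], [-0.999, -0.0, 0.035], [0.0, -1.0, 0.0]]
force: [0.5, -1.6, -0.4]
grip_width: 0.0001
```

Call:
move_arm --commands '[{"claw":0,"delta_pos":[-0.002,0.06,0],"twist":[0,0,0]},{"claw":0,"delta_pos":[-0.002,0.06,0],"twist":[0,0,0]},{"claw":0,"delta_pos":[-0.002,0.06,0],"twist":[0,0,0]},{"claw":0,"delta_pos":[-0.002,0.06,0],"twist":[0,0,0]},{"claw":0,"delta_pos":[-0.002,0.06,0],"twist":[0,0,0]},{"claw":0,"delta_pos":[-0.002,0.06,0],"twist":[0,0,0]},{"claw":0,"delta_pos":[-0.002,0.06,0],"twist":[0,0,0]},{"claw":0,"delta_pos":[-0.002,0.06,0],"twist":[0,0,0]}]'

```text
time: 6.0
tcp_pos: [0.4616, -0.0706, 0.0466]
ee_rot: [[0.035, 0.0, 0.999], [-0.999, 0.0, 0.035], [-0.0, -1.0, 0.0]]
force: [-0.1, -1.0, -0.4]
grip_width: 0.0006
```

Call:
move_arm --commands '[{"claw":0,"delta_pos":[-0.001,0.04,0],"twist":[0,0,0]},{"claw":0,"delta_pos":[-0.001,0.04,0],"twist":[0,0,0]},{"claw":0,"delta_pos":[-0.001,0.04,0],"twist":[0,0,0]},{"claw":0,"delta_pos":[-0.001,0.04,0],"twist":[0,0,0]},{"claw":0,"delta_pos":[-0.002,0.04,0],"twist":[0,0,0]},{"claw":0,"delta_pos":[-0.002,0.04,0],"twist":[0,0,0]},{"claw":0,"delta_pos":[-0.002,0.04,0],"twist":[0,0,0]},{"claw":0,"delta_pos":[-0.002,0.04,0],"twist":[0,0,0]}]'

```text
time: 6.8
tcp_pos: [0.4615, -0.0674, 0.0466]
ee_rot: [[0.035, 0.0, 0.999], [-0.999, 0.0, 0.035], [-0.0, -1.0, 0.0]]
force: [0.4, -1.2, -0.3]
grip_width: 0.0002
```

Call:
move_arm --commands '[{"claw":0,"delta_pos":[-0.001,0.04,0],"twist":[0,0,0]},{"claw":0,"delta_pos":[-0.001,0.04,0],"twist":[0,0,0]},{"claw":0,"delta_pos":[-0.001,0.04,0],"twist":[0,0,0]},{"claw":0,"delta_pos":[-0.001,0.04,0],"twist":[0,0,0]},{"claw":0,"delta_pos":[-0.002,0.04,0],"twist":[0,0,0]},{"claw":0,"delta_pos":[-0.002,0.04,0],"twist":[0,0,0]},{"claw":0,"delta_pos":[-0.002,0.04,0],"twist":[0,0,0]},{"claw":0,"delta_pos":[-0.002,0.04,0],"twist":[0,0,0]}]'

```text
time: 7.6
tcp_pos: [0.4613, -0.0642, 0.0466]
ee_rot: [[0.035, 0.0, 0.999], [-0.999, 0.0, 0.035], [-0.0, -1.0, 0.0]]
force: [1.0, -0.8, -0.8]
grip_width: 0.0006
```

```bash
python3 - <<'E'
from h import *
import cv2
i=r.capture("top")[210:330,235:365];cv2.imwrite("pics/c4.png",cv2.resize(i,None,fx=5,fy=5,interpolation=cv2.INTER_CUBIC))
print(r.observe()["force"])
E
```

```text
[-0.2594344  -1.84395095 -0.4999277 ]
```

View pics/c4.png

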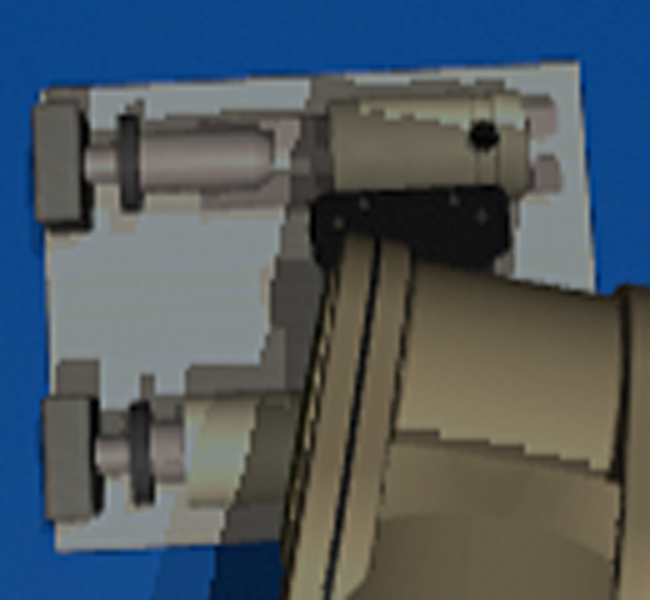

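Call:
move_arm --commands '[{"claw":0,"delta_pos":[-0.0045,0.13,0],"twist":[0,0,0]},{"claw":0,"delta_pos":[-0.0045,0.13,0],"twist":[0,0,0]},{"claw":0,"delta_pos":[-0.0045,0.13,0],"twist":[0,0,0]},{"claw":0,"delta_pos":[-0.0045,0.13,0],"twist":[0,0,0]},{"claw":0,"delta_pos":[-0.0045,0.13,0],"twist":[0,0,0]},{"claw":0,"delta_pos":[-0.0045,0.13,0],"twist":[0,0,0]},{"claw":0,"delta_pos":[-0.0045,0.13,0],"twist":[0,0,0]},{"claw":0,"delta_pos":[-0.0045,0.13,0],"twist":[0,0,0]}]'

```text
time: 8.45
tcp_pos: [0.461, -0.0537, 0.0466]
ee_rot: [[0.035, 0.0, 0.999], [-0.999, 0.0, 0.035], [-0.0, -1.0, 0.0]]
force: [-0.9, -2.3, -0.5]
grip_width: 0.0005
```

Call:
move_arm --commands '[{"claw":0,"delta_pos":[-0.001,0.04,0],"twist":[0,0,0]},{"claw":0,"delta_pos":[-0.001,0.04,0],"twist":[0,0,0]},{"claw":0,"delta_pos":[-0.001,0.04,0],"twist":[0,0,0]},{"claw":0,"delta_pos":[-0.001,0.04,0],"twist":[0,0,0]},{"claw":0,"delta_pos":[-0.002,0.04,0],"twist":[0,0,0]},{"claw":0,"delta_pos":[-0.002,0.04,0],"twist":[0,0,0]},{"claw":0,"delta_pos":[-0.002,0.04,0],"twist":[0,0,0]},{"claw":0,"delta_pos":[-0.002,0.04,0],"twist":[0,0,0]}]'

```text
time: 9.25
tcp_pos: [0.4609, -0.0506, 0.0466]
ee_rot: [[0.035, 0.0, 0.999], [-0.999, 0.0, 0.035], [-0.0, -1.0, 0.0]]
force: [-0.4, -2.3, -1.3]
grip_width: 0.0004
```

Call:
move_arm --commands '[{"claw":0,"delta_pos":[-0.001,0.03,0],"twist":[0,0,0]},{"claw":0,"delta_pos":[-0.001,0.03,0],"twist":[0,0,0]},{"claw":0,"delta_pos":[-0.001,0.03,0],"twist":[0,0,0]},{"claw":0,"delta_pos":[-0.001,0.03,0],"twist":[0,0,0]},{"claw":0,"delta_pos":[-0.001,0.03,0],"twist":[0,0,0]},{"claw":0,"delta_pos":[-0.001,0.03,0],"twist":[0,0,0]},{"claw":0,"delta_pos":[-0.001,0.03,0],"twist":[0,0,0]},{"claw":0,"delta_pos":[-0.001,0.03,0],"twist":[0,0,0]}]'

```text
time: 10.05
tcp_pos: [0.4608, -0.049, 0.0466]
ee_rot: [[0.034, 0.0, 0.999], [-0.999, -0.001, 0.034], [0.001, -1.0, 0.0]]
force: [0.1, -5.3, -0.3]
grip_width: 0.0003
```

Call:
move_arm --commands '[{"claw":0,"delta_pos":[-0.001,0.03,0],"twist":[0,0,0]},{"claw":0,"delta_pos":[-0.001,0.03,0],"twist":[0,0,0]},{"claw":0,"delta_pos":[-0.001,0.03,0],"twist":[0,0,0]},{"claw":0,"delta_pos":[-0.001,0.03,0],"twist":[0,0,0]},{"claw":0,"delta_pos":[-0.001,0.03,0],"twist":[0,0,0]},{"claw":0,"delta_pos":[-0.001,0.03,0],"twist":[0,0,0]},{"claw":0,"delta_pos":[0,0,0],"twist":[0,0,0]},{"claw":0,"delta_pos":[0,0,0],"twist":[0,0,0]}]'

```text
time: 10.85
tcp_pos: [0.4608, -0.0474, 0.0466]
ee_rot: [[0.034, 0.0, 0.999], [-0.999, -0.001, 0.034], [0.001, -1.0, 0.0]]
force: [0.4, -5.7, 0.0]
grip_width: 0.0003
```

```bash
python3 - <<'E'
from h import *
import cv2
i=r.capture("top")[210:330,235:365];cv2.imwrite("pics/c5.png",cv2.resize(i,None,fx=5,fy=5,interpolation=cv2.INTER_CUBIC))
o=r.observe();print(o["force"],o["tcp_pos"])
E
```

```text
[-0.57159807 -5.8540771  -1.08611284] [ 0.46072878 -0.0474128   0.04658779]
```

View pics/c5.png

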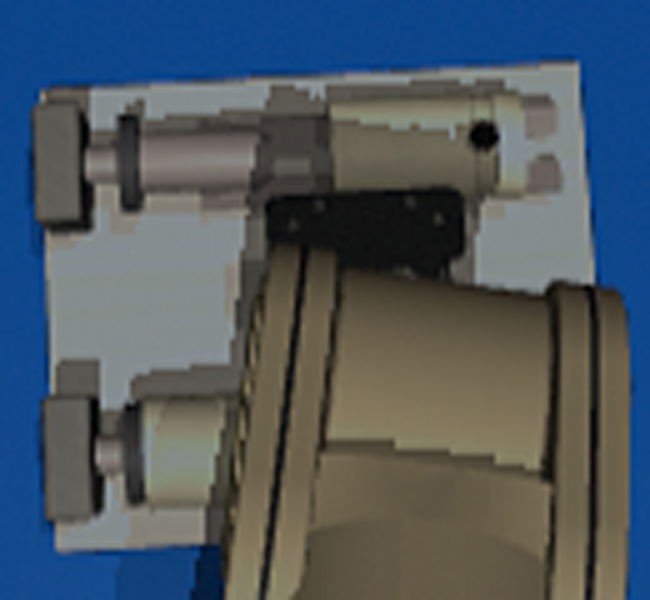

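Call:
move_arm --commands '[{"claw":0,"delta_pos":[0.002,-0.06,0],"twist":[0,0,0]},{"claw":0,"delta_pos":[0.002,-0.06,0],"twist":[0,0,0]},{"claw":0,"delta_pos":[0.002,-0.06,0],"twist":[0,0,0]},{"claw":0,"delta_pos":[0.002,-0.06,0],"twist":[0,0,0]},{"claw":0,"delta_pos":[0.002,-0.06,0],"twist":[0,0,0]},{"claw":0,"delta_pos":[0.002,-0.06,0],"twist":[0,0,0]},{"claw":0,"delta_pos":[0.002,-0.06,0],"twist":[0,0,0]},{"claw":0,"delta_pos":[0.002,-0.06,0],"twist":[0,0,0]}]'

```text
time: 11.7
tcp_pos: [0.4609, -0.0507, 0.0466]
ee_rot: [[0.035, 0.0, 0.999], [-0.999, 0.001, 0.035], [-0.001, -1.0, 0.0]]
force: [-0.1, 0.9, -0.3]
grip_width: 0.0004
```

Call:
move_arm --commands '[{"claw":0,"delta_pos":[0.02,-0.6,0],"twist":[0,0,0]},{"claw":0,"delta_pos":[0.05,-1.4,0],"twist":[0,0,0]},{"claw":0,"delta_pos":[0.05,-1.4,0],"twist":[0,0,0]},{"claw":0,"delta_pos":[0.05,-1.4,0],"twist":[0,0,0]},{"claw":0,"delta_pos":[0.05,-1.4,0],"twist":[0,0,0]},{"claw":0,"delta_pos":[0.05,-1.4,0],"twist":[0,0,0]},{"claw":0,"delta_pos":[0.05,-1.4,0],"twist":[0,0,0]},{"claw":0,"delta_pos":[0.05,-1.4,0],"twist":[0,0,0]}]'

```text
time: 12.5
tcp_pos: [0.4645, -0.156, 0.0466]
ee_rot: [[0.035, 0.0, 0.999], [-0.999, 0.0, 0.035], [-0.0, -1.0, 0.0]]
force: [-0.3, -0.7, -0.3]
grip_width: 0.0002
```

Call:
move_arm --commands '[{"claw":0,"delta_pos":[2,0,0],"twist":[0,0,0]},{"claw":0,"delta_pos":[2.5,0,0],"twist":[0,0,0]},{"claw":0,"delta_pos":[2.5,0,0],"twist":[0,0,0]},{"claw":0,"delta_pos":[2.5,0,0],"twist":[0,0,0]},{"claw":0,"delta_pos":[2.4,0,0],"twist":[0,0,0]},{"claw":0,"delta_pos":[0,0.4,0],"twist":[0,0,0]},{"claw":0,"delta_pos":[-0.02,0.5,0],"twist":[0,0,0]},{"claw":0,"delta_pos":[-0.02,0.5,0],"twist":[0,0,0]}]'

```text
time: 13.3
tcp_pos: [0.5823, -0.1411, 0.0464]
ee_rot: [[0.034, -0.001, 0.999], [-0.999, 0.0, 0.034], [-0.0, -1.0, -0.001]]
force: [-0.2, 0.4, -0.4]
grip_width: 0.0007
```

Call:
move_arm --commands '[{"claw":0,"delta_pos":[0.1,0.4,0],"twist":[0,0,0]},{"claw":0,"delta_pos":[-0.014,0.4,0],"twist":[0,0,0]},{"claw":0,"delta_pos":[-0.014,0.4,0],"twist":[0,0,0]},{"claw":0,"delta_pos":[-0.014,0.4,0],"twist":[0,0,0]},{"claw":0,"delta_pos":[-0.014,0.4,0],"twist":[0,0,0]},{"claw":0,"delta_pos":[-0.014,0.4,0],"twist":[0,0,0]},{"claw":0,"delta_pos":[-0.014,0.4,0],"twist":[0,0,0]},{"claw":0,"delta_pos":[-0.014,0.4,0],"twist":[0,0,0]}]'

```text
time: 14.1
tcp_pos: [0.5832, -0.1091, 0.0466]
ee_rot: [[0.035, 0.0, 0.999], [-0.999, -0.0, 0.035], [0.0, -1.0, 0.0]]
force: [-0.2, -1.5, 2.1]
grip_width: 0.0005
```

Call:
move_arm --commands '[{"claw":0,"delta_pos":[-0.0105,0.3,0],"twist":[0,0,0]},{"claw":0,"delta_pos":[-0.0105,0.3,0],"twist":[0,0,0]},{"claw":0,"delta_pos":[-0.0105,0.3,0],"twist":[0,0,0]},{"claw":0,"delta_pos":[-0.0105,0.3,0],"twist":[0,0,0]},{"claw":0,"delta_pos":[-0.0105,0.3,0],"twist":[0,0,0]},{"claw":0,"delta_pos":[-0.0105,0.3,0],"twist":[0,0,0]},{"claw":0,"delta_pos":[-0.0105,0.3,0],"twist":[0,0,0]},{"claw":0,"delta_pos":[-0.0105,0.3,0],"twist":[0,0,0]}]'

```text
time: 14.9
tcp_pos: [0.5823, -0.085, 0.0466]
ee_rot: [[0.035, 0.0, 0.999], [-0.999, 0.0, 0.035], [-0.0, -1.0, 0.0]]
force: [-0.7, -1.5, 0.2]
grip_width: 0.0001
```

Call:
move_arm --commands '[{"claw":0,"delta_pos":[-0.0035,0.1,0],"twist":[0,0,0]},{"claw":0,"delta_pos":[-0.0035,0.1,0],"twist":[0,0,0]},{"claw":0,"delta_pos":[-0.0035,0.1,0],"twist":[0,0,0]},{"claw":0,"delta_pos":[-0.0035,0.1,0],"twist":[0,0,0]},{"claw":0,"delta_pos":[-0.0035,0.1,0],"twist":[0,0,0]},{"claw":0,"delta_pos":[-0.0035,0.1,0],"twist":[0,0,0]},{"claw":0,"delta_pos":[-0.0035,0.1,0],"twist":[0,0,0]},{"claw":0,"delta_pos":[-0.0035,0.1,0],"twist":[0,0,0]}]'

```text
time: 15.7
tcp_pos: [0.5821, -0.0771, 0.0466]
ee_rot: [[0.035, 0.0, 0.999], [-0.999, 0.0, 0.035], [-0.0, -1.0, 0.0]]
force: [0.8, -1.2, -1.3]
grip_width: 0.0005
```

Call:
move_arm --commands '[{"claw":0,"delta_pos":[-0.0035,0.1,0],"twist":[0,0,0]},{"claw":0,"delta_pos":[-0.0035,0.1,0],"twist":[0,0,0]},{"claw":0,"delta_pos":[-0.0035,0.1,0],"twist":[0,0,0]},{"claw":0,"delta_pos":[-0.0035,0.1,0],"twist":[0,0,0]},{"claw":0,"delta_pos":[-0.0035,0.1,0],"twist":[0,0,0]},{"claw":0,"delta_pos":[-0.0035,0.1,0],"twist":[0,0,0]},{"claw":0,"delta_pos":[-0.0035,0.1,0],"twist":[0,0,0]},{"claw":0,"delta_pos":[-0.0035,0.1,0],"twist":[0,0,0]}]'

```text
time: 16.5
tcp_pos: [0.5818, -0.0691, 0.0466]
ee_rot: [[0.035, 0.0, 0.999], [-0.999, 0.0, 0.035], [-0.0, -1.0, 0.0]]
force: [-0.1, -1.1, -1.2]
grip_width: 0.0004
```

Call:
move_arm --commands '[{"claw":0,"delta_pos":[-0.002,0.06,0],"twist":[0,0,0]},{"claw":0,"delta_pos":[-0.002,0.06,0],"twist":[0,0,0]},{"claw":0,"delta_pos":[-0.002,0.06,0],"twist":[0,0,0]},{"claw":0,"delta_pos":[-0.002,0.06,0],"twist":[0,0,0]},{"claw":0,"delta_pos":[-0.002,0.06,0],"twist":[0,0,0]},{"claw":0,"delta_pos":[-0.002,0.06,0],"twist":[0,0,0]},{"claw":0,"delta_pos":[0,0,0],"twist":[0,0,0]},{"claw":0,"delta_pos":[0,0,0],"twist":[0,0,0]}]'

```text
time: 17.3
tcp_pos: [0.5817, -0.0657, 0.0466]
ee_rot: [[0.035, 0.0, 0.999], [-0.999, -0.0, 0.035], [0.0, -1.0, 0.0]]
force: [0.3, -1.5, 0.1]
grip_width: 0.0001
```

Call:
move_arm --commands '[{"claw":0,"delta_pos":[-0.001,0.04,0],"twist":[0,0,0]},{"claw":0,"delta_pos":[-0.001,0.04,0],"twist":[0,0,0]},{"claw":0,"delta_pos":[-0.001,0.04,0],"twist":[0,0,0]},{"claw":0,"delta_pos":[-0.001,0.04,0],"twist":[0,0,0]},{"claw":0,"delta_pos":[-0.001,0.04,0],"twist":[0,0,0]},{"claw":0,"delta_pos":[-0.001,0.04,0],"twist":[0,0,0]},{"claw":0,"delta_pos":[0,0,0],"twist":[0,0,0]},{"claw":0,"delta_pos":[0,0,0],"twist":[0,0,0]}]'

```text
time: 18.1
tcp_pos: [0.5816, -0.0645, 0.0467]
ee_rot: [[0.034, 0.0, 0.999], [-0.999, -0.001, 0.034], [0.001, -1.0, 0.0]]
force: [0.2, -6.5, -1.7]
grip_width: 0.0003
```

Call:
move_arm --commands '[{"claw":0,"delta_pos":[0.002,-0.06,0],"twist":[0,0,0]},{"claw":0,"delta_pos":[0.002,-0.06,0],"twist":[0,0,0]},{"claw":0,"delta_pos":[0.002,-0.06,0],"twist":[0,0,0]},{"claw":0,"delta_pos":[0.002,-0.06,0],"twist":[0,0,0]},{"claw":0,"delta_pos":[0.002,-0.06,0],"twist":[0,0,0]},{"claw":0,"delta_pos":[0.002,-0.06,0],"twist":[0,0,0]},{"claw":0,"delta_pos":[0.002,-0.06,0],"twist":[0,0,0]},{"claw":0,"delta_pos":[0.002,-0.06,0],"twist":[0,0,0]}]'

```text
time: 18.9
tcp_pos: [0.5819, -0.0676, 0.0466]
ee_rot: [[0.035, 0.0, 0.999], [-0.999, 0.0, 0.035], [-0.0, -1.0, 0.0]]
force: [0.0, -0.3, -1.2]
grip_width: 0.0002
```

Call:
move_arm --commands '[{"claw":0,"delta_pos":[0.02,-0.6,0],"twist":[0,0,0]},{"claw":0,"delta_pos":[0.04,-1.2,0],"twist":[0,0,0]},{"claw":0,"delta_pos":[0.04,-1.2,0],"twist":[0,0,0]},{"claw":0,"delta_pos":[0,0,4],"twist":[0,0,0]},{"claw":0,"delta_pos":[0,0,4.5],"twist":[0,0,0]},{"claw":0,"delta_pos":[0,0,4.5],"twist":[0,0,0]},{"claw":8.7,"delta_pos":[0,-4,2],"twist":[0,0,0]},{"claw":8.7,"delta_pos":[0,-4,0],"twist":[0,0,0]}]'

```text
time: 19.7
tcp_pos: [0.5845, -0.1797, 0.2005]
ee_rot: [[0.037, 0.006, 0.999], [-0.999, -0.0, 0.037], [0.001, -1.0, 0.006]]
force: [1.0, 0.3, -0.0]
grip_width: 0.0096
```

```bash
python3 - <<'E'
from h import *
import cv2
i=r.capture("top")[210:330,235:365];cv2.imwrite("pics/c6.png",cv2.resize(i,None,fx=5,fy=5,interpolation=cv2.INTER_CUBIC))
o=r.observe();print(o["force"],o["tcp_pos"])
E
```

```text
[-4.92224083 -4.93936795 -0.56470015] [ 0.58150618 -0.18851846  0.19907872]
```

View pics/c6.png

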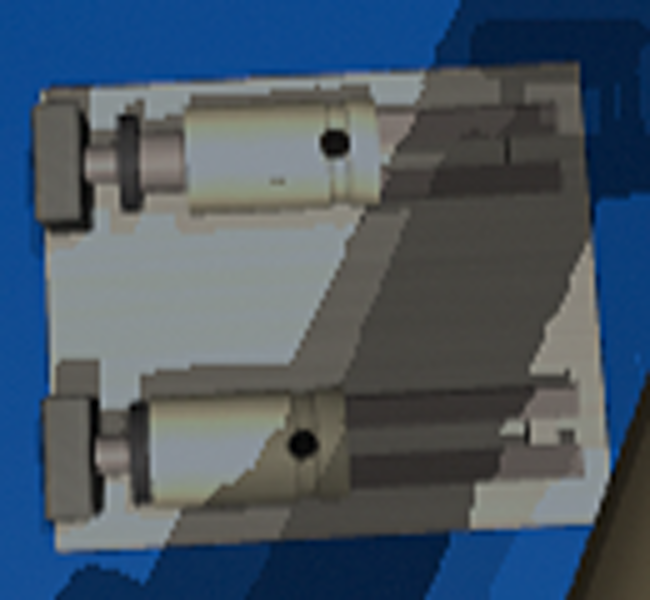

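Call:
move_arm --commands '[{"claw":8.7,"delta_pos":[-0.05,4.3,0],"twist":[0,0,0]},{"claw":8.7,"delta_pos":[-0.05,4.3,0],"twist":[0,0,0]},{"claw":8.7,"delta_pos":[-0.05,4.3,0],"twist":[0,0,0]},{"claw":8.7,"delta_pos":[0,4.3,0],"twist":[0,0,0]},{"claw":8.7,"delta_pos":[0,0,0],"twist":[0,0,0]},{"claw":8.7,"delta_pos":[0,0,0],"twist":[0,0,0]},{"claw":8.7,"delta_pos":[0,0,0],"twist":[0,0,0]},{"claw":8.7,"delta_pos":[0,0,0],"twist":[0,0,0]}]'

```text
time: 20.55
tcp_pos: [0.5812, -0.0082, 0.1966]
ee_rot: [[0.032, 0.0, 0.999], [-0.999, -0.001, 0.032], [0.001, -1.0, 0.0]]
force: [0.0, -0.2, 0.5]
grip_width: 0.0768
```

Call:
move_arm --commands '[{"claw":8.7,"delta_pos":[-0.12,-0.83,0],"twist":[0,0,0.003]},{"claw":8.7,"delta_pos":[0,0,-3],"twist":[0,0,0]},{"claw":8.7,"delta_pos":[0,0,-3],"twist":[0,0,0]},{"claw":8.7,"delta_pos":[0,0,-3],"twist":[0,0,0]},{"claw":8.7,"delta_pos":[0,0,-2.5],"twist":[0,0,0]},{"claw":8.7,"delta_pos":[0,0,-2.25],"twist":[0,0,0]},{"claw":8.7,"delta_pos":[0,0,-2],"twist":[0,0,0]},{"claw":8.7,"delta_pos":[0,0,0],"twist":[0,0,0]}]'

```text
time: 21.35
tcp_pos: [0.5782, -0.0157, 0.0368]
ee_rot: [[0.037, -0.004, 0.999], [-0.999, -0.001, 0.037], [0.001, -1.0, -0.004]]
force: [-0.4, 0.4, -0.3]
grip_width: 0.0873
```

Call:
move_arm --commands '[{"claw":4,"delta_pos":[0,0,0],"twist":[0,0,0]},{"claw":4,"delta_pos":[0,0,0],"twist":[0,0,0]},{"claw":4,"delta_pos":[0,0,0],"twist":[0,0,0]},{"claw":4,"delta_pos":[0,0,0],"twist":[0,0,0]},{"claw":4,"delta_pos":[0,0,0],"twist":[0,0,0]},{"claw":4,"delta_pos":[0,0,0],"twist":[0,0,0]},{"claw":4,"delta_pos":[0,0,0],"twist":[0,0,0]},{"claw":4,"delta_pos":[0,0,0],"twist":[0,0,0]}]' --force 20

```text
time: 22.15
tcp_pos: [0.581, -0.0142, 0.0396]
ee_rot: [[0.038, 0.002, 0.999], [-0.999, 0.0, 0.038], [-0.0, -1.0, 0.002]]
force: [4.3, 0.2, 2.0]
grip_width: 0.0463
```

Call:
move_arm --commands '[{"claw":4,"delta_pos":[0.05,-0.3,0],"twist":[0,0,0]},{"claw":4,"delta_pos":[0.0175,-0.5,0],"twist":[0,0,0]},{"claw":4,"delta_pos":[0.0175,-0.5,0],"twist":[0,0,0]},{"claw":4,"delta_pos":[0.0175,-0.5,0],"twist":[0,0,0]},{"claw":4,"delta_pos":[0.0175,-0.5,0],"twist":[0,0,0]},{"claw":4,"delta_pos":[0.0175,-0.5,0],"twist":[0,0,0]},{"claw":4,"delta_pos":[0.0175,-0.5,0],"twist":[0,0,0]},{"claw":4,"delta_pos":[0.0175,-0.5,0],"twist":[0,0,0]}]'

```text
time: 22.95
tcp_pos: [0.5825, -0.0519, 0.0395]
ee_rot: [[0.039, 0.001, 0.999], [-0.999, 0.001, 0.039], [-0.001, -1.0, 0.001]]
force: [3.6, 3.7, 3.8]
grip_width: 0.0458
```

Call:
move_arm --commands '[{"claw":4,"delta_pos":[0.0175,-0.5,0],"twist":[0,0,0]},{"claw":4,"delta_pos":[0.0175,-0.5,0],"twist":[0,0,0]},{"claw":4,"delta_pos":[0.0175,-0.5,0],"twist":[0,0,0]},{"claw":4,"delta_pos":[0.0175,-0.5,0],"twist":[0,0,0]},{"claw":4,"delta_pos":[0,0,0.3],"twist":[0,0,0]},{"claw":4,"delta_pos":[0,0,0.7],"twist":[0,0,0]},{"claw":4,"delta_pos":[0,0,1],"twist":[0,0,0]},{"claw":4,"delta_pos":[0,0,1.5],"twist":[0,0,0]}]'

```text
time: 23.75
tcp_pos: [0.5817, -0.0723, 0.0744]
ee_rot: [[0.038, -0.002, 0.999], [-0.999, -0.0, 0.038], [0.0, -1.0, -0.002]]
force: [1.2, 0.6, -1.8]
grip_width: 0.0458
```

```bash
python3 - <<'E'
from h import *
import cv2
i=r.capture("scene")[110:270,150:340];cv2.imwrite("pics/c7.png",cv2.resize(i,None,fx=3.7,fy=3.7,interpolation=cv2.INTER_CUBIC))
o=r.observe();print(o["force"],o["tcp_pos"],o["grip_width"])
E
```

```text
[ 2.3464387  -0.28164517  0.62300281] [ 0.58345895 -0.07262552  0.07744403] 0.045940473116041165
```

View pics/c7.png

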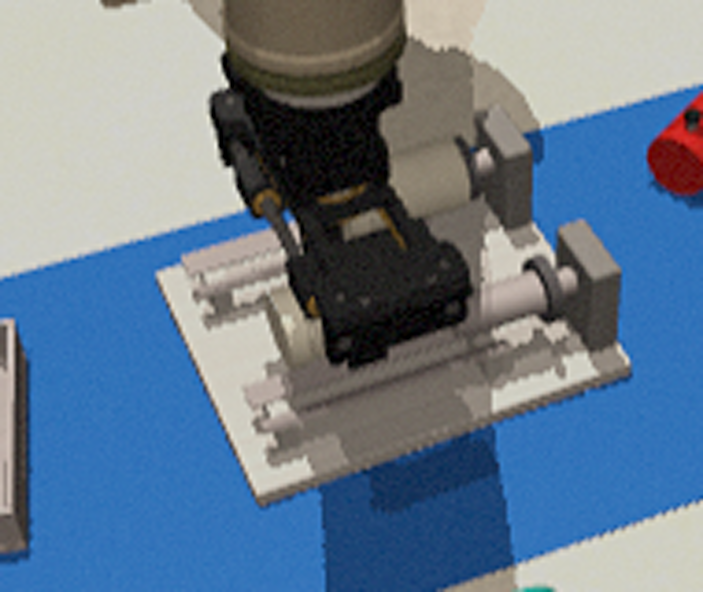

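Call:
move_arm --commands '[{"claw":4,"delta_pos":[0,0,2],"twist":[0,0,0]},{"claw":4,"delta_pos":[0,0,2.5],"twist":[0,0,0]},{"claw":4,"delta_pos":[-1,-2.5,0],"twist":[0,0,0]},{"claw":4,"delta_pos":[-1,-3.5,0],"twist":[0,0,0]},{"claw":4,"delta_pos":[-1,-3.5,0],"twist":[0,0,0]},{"claw":4,"delta_pos":[-1,-3.5,0],"twist":[0,0,0]},{"claw":4,"delta_pos":[-1,-3.5,0],"twist":[0,0,0]},{"claw":4,"delta_pos":[-1,-3.5,0],"twist":[0,0,0]}]'

```text
time: 24.6
tcp_pos: [0.5221, -0.2736, 0.1198]
ee_rot: [[0.038, 0.001, 0.999], [-0.999, 0.0, 0.038], [-0.0, -1.0, 0.001]]
force: [1.2, -1.2, -2.6]
grip_width: 0.0457
```

Call:
move_arm --commands '[{"claw":4,"delta_pos":[-1,-3.5,0],"twist":[0,0,0]},{"claw":4,"delta_pos":[0,-1.8,0],"twist":[0,0,0]},{"claw":4,"delta_pos":[0,0,-1.5],"twist":[0,0,0]},{"claw":4,"delta_pos":[0,0,-2],"twist":[0,0,0]},{"claw":4,"delta_pos":[0,0,-2],"twist":[0,0,0]},{"claw":4,"delta_pos":[0,0,-1.5],"twist":[0,0,0]},{"claw":4,"delta_pos":[0,0,0],"twist":[0,0,0]},{"claw":4,"delta_pos":[0,0,0],"twist":[0,0,0]}]'

```text
time: 25.4
tcp_pos: [0.5127, -0.325, 0.0494]
ee_rot: [[0.038, 0.0, 0.999], [-0.999, 0.0, 0.038], [-0.0, -1.0, 0.0]]
force: [0.4, 0.3, -1.4]
grip_width: 0.0459
```

Call:
move_arm --commands '[{"claw":4,"delta_pos":[0,-0.5,-0.8],"twist":[0,0,0]},{"claw":4,"delta_pos":[0,0,-0.8],"twist":[0,0,0]},{"claw":4,"delta_pos":[0,0,-0.7],"twist":[0,0,0]},{"claw":4,"delta_pos":[0,0,-0.5],"twist":[0,0,0]},{"claw":4,"delta_pos":[0,0,-0.3],"twist":[0,0,0]},{"claw":4,"delta_pos":[0,0,-0.2],"twist":[0,0,0]},{"claw":4,"delta_pos":[0,0,-0.1],"twist":[0,0,0]},{"claw":4,"delta_pos":[0,0,0],"twist":[0,0,0]}]'

```text
time: 26.2
tcp_pos: [0.5126, -0.3303, 0.0151]
ee_rot: [[0.038, 0.0, 0.999], [-0.999, -0.0, 0.038], [0.0, -1.0, 0.0]]
force: [0.3, -0.4, -2.3]
grip_width: 0.0462
```

Call:
move_arm --commands '[{"claw":4,"delta_pos":[0,0,-0.1],"twist":[0,0,0]},{"claw":4,"delta_pos":[0,0,-0.1],"twist":[0,0,0]},{"claw":4,"delta_pos":[0,0,-0.1],"twist":[0,0,0]},{"claw":4,"delta_pos":[0,0,-0.05],"twist":[0,0,0]},{"claw":4,"delta_pos":[0,0,0],"twist":[0,0,0]},{"claw":4,"delta_pos":[0,0,0],"twist":[0,0,0]},{"claw":4,"delta_pos":[0,0,0],"twist":[0,0,0]},{"claw":4,"delta_pos":[0,0,0],"twist":[0,0,0]}]'

```text
time: 27.0
tcp_pos: [0.5125, -0.3303, 0.0116]
ee_rot: [[0.038, 0.0, 0.999], [-0.999, -0.0, 0.038], [0.0, -1.0, 0.0]]
force: [-0.5, -0.8, -2.3]
grip_width: 0.0457
```

Call:
move_arm --commands '[{"claw":4,"delta_pos":[0,0,-0.03],"twist":[0,0,0]},{"claw":4,"delta_pos":[0,0,-0.03],"twist":[0,0,0]},{"claw":4,"delta_pos":[0,0,-0.03],"twist":[0,0,0]},{"claw":4,"delta_pos":[0,0,-0.03],"twist":[0,0,0]},{"claw":4,"delta_pos":[0,0,0],"twist":[0,0,0]},{"claw":4,"delta_pos":[0,0,0],"twist":[0,0,0]},{"claw":4,"delta_pos":[0,0,0],"twist":[0,0,0]},{"claw":4,"delta_pos":[0,0,0],"twist":[0,0,0]}]'

```text
time: 27.8
tcp_pos: [0.5126, -0.3303, 0.0113]
ee_rot: [[0.038, 0.001, 0.999], [-0.999, 0.001, 0.038], [-0.001, -1.0, 0.001]]
force: [-4.7, 3.9, 9.7]
grip_width: 0.0457
```

Call:
move_arm --commands '[{"claw":4,"delta_pos":[0,0,0.05],"twist":[0,0,0]},{"claw":5,"delta_pos":[0,0,0],"twist":[0,0,0]},{"claw":6,"delta_pos":[0,0,0],"twist":[0,0,0]},{"claw":6.6,"delta_pos":[0,0,0],"twist":[0,0,0]},{"claw":6.6,"delta_pos":[0,0,0],"twist":[0,0,0]},{"claw":6.6,"delta_pos":[0,0,0],"twist":[0,0,0]},{"claw":6.6,"delta_pos":[0,0,0],"twist":[0,0,0]},{"claw":6.6,"delta_pos":[0,0,0],"twist":[0,0,0]}]'

```text
time: 28.6
tcp_pos: [0.5125, -0.3303, 0.0108]
ee_rot: [[0.038, 0.0, 0.999], [-0.999, 0.0, 0.038], [-0.0, -1.0, 0.0]]
force: [-0.0, -0.2, -0.1]
grip_width: 0.0656
```

Call:
move_arm --commands '[{"claw":6.6,"delta_pos":[0,0,0.5],"twist":[0,0,0]},{"claw":6.6,"delta_pos":[0,0,1.5],"twist":[0,0,0]},{"claw":6.6,"delta_pos":[0,0,3],"twist":[0,0,0]},{"claw":6.6,"delta_pos":[0,0,4],"twist":[0,0,0]},{"claw":6.6,"delta_pos":[0,0,4],"twist":[0,0,0]},{"claw":6.6,"delta_pos":[0,0,4],"twist":[0,0,0]},{"claw":6.6,"delta_pos":[0,0,3],"twist":[0,0,0]},{"claw":6.6,"delta_pos":[0,0,0],"twist":[0,0,0]}]'

```text
time: 29.4
tcp_pos: [0.5138, -0.332, 0.2167]
ee_rot: [[0.037, 0.007, 0.999], [-0.999, -0.003, 0.037], [0.003, -1.0, 0.007]]
force: [0.5, 0.1, -0.4]
grip_width: 0.0662
```

```bash
python3 - <<'E'
from h import *
import cv2
i=r.capture("scene")[100:320,60:420];cv2.imwrite("pics/c8.png",cv2.resize(i,None,fx=2.2,fy=2.2,interpolation=cv2.INTER_CUBIC))
o=r.observe();print(o["force"],o["tcp_pos"],o["grip_width"],o["time"])
E
```

```text
[ 0.61189517 -0.23477372 -0.55656627] [ 0.51320138 -0.33122366  0.21405722] 0.06601663638425019 29.45
```

View pics/c8.png

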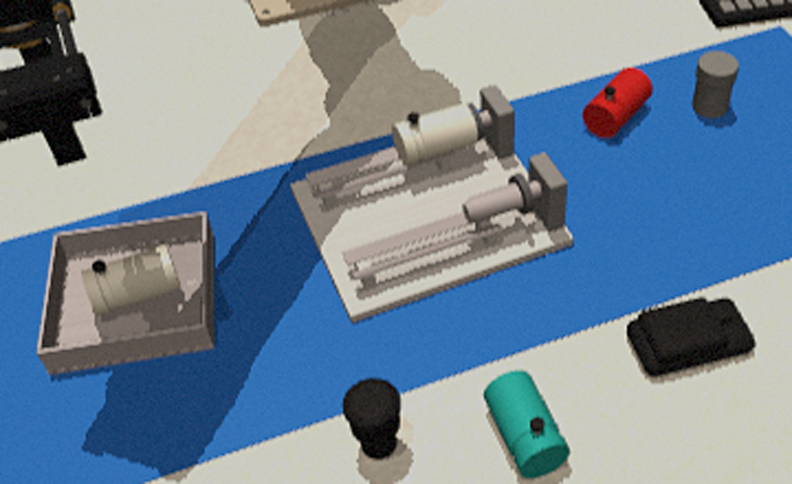

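```bash
python3 -c "
from cell import r
print(r.observe()['joint_vel']);print(r.sign_off())"
```

```text
[ 0.2263081   2.09558891 -1.31299069  3.1546816  -0.51642391 -1.23112619
  0.25644548]
the job is handed in; nothing more can be done
None
```

I pushed both sleeves to their stops, left the near one home on its pin and put the far one in the reject tray. The job was handed in at about 29.5 s of the 64 s allowed; no verdict was given.

- **Near sleeve:** it went home against the shoulder at a push of about 5.8 N, with the pin moved back roughly 3 mm. A top view after I backed off showed its mouth still against the disc.
- **Far sleeve:** it stopped about 20 mm short at a push of about 6.5 N. I gripped it, pulled it off its pin level and lowered it lying onto the tray floor while still holding it. The wrist force on touching down was about 10–11 N, and then I let go.
- **Last picture:** the near sleeve is home, and the far one lies level near the middle of the tray. The mouse, eyepiece, case and both look-alikes show no sign of having moved. The open gripper is clear of everything at about 0.21 m.
- **Not measured:** I judged the near mouth's gap to the shoulder by eye, to about 2 mm, and did not check it again by number. The arm was still settling slightly (up to 3°/s) when I handed in.

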